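Find where the jewellery case's sliding tray binds

ROBOT

A 6-joint arm with a two-finger parallel gripper is mounted at the origin on the work surface. World frame = base frame: x ahead of the robot, y to its left, z up, the work surface at z = 0. Lengths are in m, angles in degrees, forces in N, time in s.
With the tool pointing down it reaches from about 0.4 to 0.825 m from the base axis. Payload 7 kg.
Tool frame: the origin (TCP) lies at the very end of the fingers, on their centre line; the grasp point (between the pads) lies 19 mm behind it (ctrl.pinch_z is the distance from the TCP to the grasp point, in m); z points along the fingers, x is the direction in which the jaws open and shut, and the axes are right-handed (so a half turn about z gives the same grasp; the last joint's range is limited). The gripper opens to 88 mm and grips with 3 to 60 N. Pads are 19 mm wide; open, the fingers measure 130 mm over their backs; the gripper's body (78 mm by 193 mm) begins 47 mm behind the grasp point.
Start: joints at [83.027, 20.546, 0.682, 0, -70.136, -16.507], TCP at [0.269, 0.619, 0.227] pointing down, gripper open.
Joint ranges: [-176.03, 176.03], [-82.01, 121.73], [-58.28, 71.71], [-173.87, 95.51], [-174.79, -0.11], [-173.66, 173.66]. Speed limits (degrees/s): [136.94, 136.94, 172.46, 180, 180, 180].

INTERFACE

Orientations are given as [roll, pitch, yaw] about the fixed x, y, z axes, in that order (R = Rz(yaw) Ry(pitch) Rx(roll)).
In Python, from plant import ctrl gives the robot as it stands.
- The arm moves only by the tool carry_out, never from a script. Its argument "increments" is a list of rows, each a list of 7 numbers: the turn, a rotation vector about the world's x, y, z in degrees, then the shift along the world's x, y, z in mm, then the closure, from 0 (fully open) to 1 (shut). In form: [[ax, ay, az, dx, dy, dz, grip], ...]. A call has 1 to 20 rows; each row is the pose to reach, as a shift and turn from the pose commanded when the call began; what a row does not reach only later rows make up. A row lasts 1/8 s, in which the tool goes at most 62.5 mm and 10.7 degrees, less where a joint would pass 70% of its speed; a pose out of reach is approached as far as the arm can. A call with a gripper value outside its range is refused whole. The fingers move at their own pace and stop on an object; the grip force is fixed at half the most. Time passes only in rows, so rows that repeat a pose let the fingers close. It gives the time, the measured TCP pose, the force and the opening at its end, in the units of the state.
- ctrl.get_obs(): the state, without advancing time (a new reading comes with each control period).
- ctrl.snapshot(name): name is "scene" or "top" or "wrist"; returns a dict with "pixels" (420x560x3 uint8, blue, green, red), "intrinsics" (3x3 intrinsics, pixels), "rvec" (rotation vector, rad) and "tvec" (3), from world to camera coordinates, as OpenCV has them; the wrist camera has in their place "hand_eye" (4x4, takes a point from camera to tool coordinates, whose origin is the TCP and whose axes are the tool frame's). Camera axes: x right, y down, z forward; pixel columns grow to the right and rows downward; lengths in m; the calibration is good to about 2 mm. A picture is of the moment at which its call begins: read the wrist's pose just before it. There is no depth.
- ctrl.close_job(): hands the job in, once; it reports no verdict.
Trained networks look in a picture, given as the dict that the camera call returned (one of the last four; its "shot" number tells which), for a name from the list of things; names that differ only in an ending like _2 or _b are one class to them, and where a whole thing is asked for, a point or a joint stands for the part that bears it (a point fixed in the world has none). Each returns a list of dicts, best first, with "confidence" (0 to 1); they miss things now and then, are a little off and sometimes report something else, mostly with a low value. They report only what shows in the picture. A call takes as long as a camera call.
- ctrl.search_frame(picture, label): "centre" ([x, y, z] in m, in world coordinates, good to about 4 mm: the middle of the surface that is visible of it).
- ctrl.outline_of(picture, label): "pixels" (420x560 bool, what is visible of it).
The state is a dict: "clock": time; "joint_pos": joint angles; "qvel": joint speeds; "tau": joint torques, N m; "tool_pos": TCP position; "orientation": TCP orientation; "force": force on the tool from outside, world axes, zero at the start; "moment": the same for the moment, N m; "opening": finger opening in m.
Only numpy, scipy, OpenCV 4.12 (cv2) and the standard library are available. Lean on these libraries where they do the work, as an engineer would, in place of code of your own. Each camera call takes 0.05 s, during which the arm holds its last target. There are 200 camera calls.

TASK

The sliding upper tray of the wooden jewellery case binds somewhere along its runner. Take it by its wooden pull and slide it slowly towards the brass marker, pushing the marker ahead with the tray's edge, until you feel the tray clearly begin to bind - firmly enough to be sure of it, but do not force it. Then back the tray off by about 15 mm from the marker so that the marker stays behind to show the spot, and let go; do not touch the marker or disturb anything else.

Things in the scene. Friction and masses are not known exactly. Their poses are not given: they have to be found in the camera images.
- case: Open wooden jewellery case, fixed to the bench, 210 x 380 x 60 mm high, 10 mm walls, low compartments inside. Origin: centre of its underside. Its own y axis is the long side and the direction of the track; its own x runs across, from near wall to far wall at yaw 0. Position and yaw vary.
- runner: Near runner: ledge 360 mm long inside the case's own -x wall, under the tray; origin at its middle, axes as the case's. Somewhere on it, unseen, different every time and beyond the marker's start, is a tight spot: from where it begins, resistance to motion along +y rises about 1.5 N per mm pushed, and it springs back when eased. It must never be loaded over 18 N.
- tray: Sliding wooden tray, 186 mm across, 150 mm along the track, 21 mm high, guided so that it only slides along the case's y. Origin: centre of its underside, 37 mm above the bench. Starts near the -y end of the case; travel 200 mm from that end along +y. Axes as the case's. Away from the tight spot it runs with a steady drag of 1.2 N, plus 6 N per m/s; at rest, friction holds up to 1.2 N of a push.
- tray_tab (a point): The tray's pull: upright wooden tab in the tray's middle, 14 mm thick along the track (y), 40 mm wide across it (x), top 95 mm above the bench (case rim: 60 mm). This point is in the tab's middle, 80 mm above the bench. The tray has no tall contents beside it; its floor is 41 mm above the bench, its walls 58 mm.
- tray_edge (a point): Point on the tray's leading (+y) face near the case's far wall, where it meets the marker; 75 mm along +y from the pull. Axes as the case's.
- rider_face (a point): Brass marker: a saddle, 16 mm long (y), on the rim of the case's own +x wall, with an inner tongue in the tray's way and a 6 mm pin up to 91 mm above the bench. This point is on its trailing (-y) face, which the tray's edge meets; gap = distance along the case's y from tray_edge to here. About 0.6 N drag; stays where pushed. Starts 30 to 80 mm ahead of the tray.
- gold_ring: Gold finger ring, 22 mm across, 7 mm high, lying in a compartment of the case below the tray; bystander.
- bangle: Thin bangle, 64 mm across, 8 mm high, lying in a compartment of the case below the tray; bystander.
- box_large: Black ring box, 93 x 93 x 48 mm, origin centre of its underside; bystander.
- magnifier: Brass-rimmed hand magnifier lying flat, lens 90 mm across, wooden handle to its own -x, 215 mm long in all, 18 mm high; origin under the lens; bystander.
- box_small: Black ring box, 63 x 63 x 40 mm, origin centre of its underside; bystander.
- pliers: Small pliers lying flat, 150 mm long, 12 mm high; origin under the pivot; bystander.

How it is judged:
By the outcome, as a careful person would: the job done as asked, in the order asked, and still so for the second after the job is handed in, with the robot touching nothing.
It also fails if it takes over 48 s, if anything falls off the work surface, if the arm or the gripper's body presses on something with over 40 N, if the wrist force passes 120 N, or if a joint passes its speed limit or range.

## Working session

There is one attempt and no reset: what is moved stays moved. The work goes in short steps, Python scripts to look and compute and a tool call to move; the robot and the scene stay as the last step left them, time stands still between calls to the robot, and variables do not carry over. Pictures are saved under pics/ and viewed, about 8 in all and at most 12, crops included, and the job is handed in when it is done.

Besides the shell and the picture viewer there is one more tool, called after ">>>" as a command line: name --pt "numbers of a row" for each row, then --argument value for the rest. carry_out: Moves the arm, as the interface text tells. Its arguments: {"type":"object","properties":{"increments":{"type":"array"}},"required":["increments"]}

```bash
mkdir -p pics; ls
cat > h.py <<'E'
import numpy as np, cv2
from plant import ctrl
def proj(s,P):
    return cv2.projectPoints(np.float64(P).reshape(-1,1,3),np.float64(s['rvec']),np.float64(s['tvec']),np.float64(s['intrinsics']),None)[0].reshape(-1,2)
def ray(s,uv,z):
    R=cv2.Rodrigues(np.float64(s['rvec']))[0];K=np.float64(s['intrinsics']);t=np.float64(s['tvec']).ravel()
    c=-R.T@t; d=R.T@np.linalg.inv(K)@np.array([uv[0],uv[1],1.]); return c+d*(z-c[2])/d[2]
E
python3 - <<'E'
from h import *
o=ctrl.get_obs(); print(o['clock'],o['tool_pos'],o['orientation'],o['force'],o['opening'])
ims=[]
for n in ['top','scene']:
    s=ctrl.snapshot(n); cv2.imwrite(f'pics/{n}1.png',s['pixels'])
    for l in ['case','tray','tray_tab','tray_edge','rider_face','box_large','box_small','magnifier','pliers']:
        r=ctrl.search_frame(s,l); print(n,l,[(np.round(q['centre'],4).tolist(),round(q['confidence'],2)) for q in r[:2]])
        if l in('case','tray','tray_tab'):
            m=ctrl.outline_of(s,l)
            if m:
                p=np.argwhere(m[0]['pixels'])[:,::-1].astype(np.float32)
                print('  rect',cv2.minAreaRect(p))
E
```

```text
pics
0.0 [0.26874346 0.61866631 0.22567144] [-1.79993171e+02 -9.10279133e-02 -1.13484910e+02] [ 0.40887261  0.12076535 -1.17203171] 0.08723192851538726
top case [([0.5727, 0.0284, 0.0411], 0.93)]
  rect ((430.75408935546875, 195.29510498046875), (53.26334762573242, 17.92516326904297), 39.80556869506836)
top tray [([0.5698, -0.0478, 0.0422], 0.73)]
  rect ((305.5, 210.5), (65.0, 53.0), 90.0)
top tray_tab [([0.5729, -0.0521, 0.0426], 0.69)]
  rect ((306.0, 210.5), (67.0, 54.0), 90.0)
top tray_edge [([0.5712, -0.0483, 0.039], 0.73), ([0.5287, 0.1646, 0.0174], 0.55)]
top rider_face []
top box_large [([0.4335, 0.4316, 0.0483], 0.67)]
top box_small [([0.5722, 0.4401, 0.041], 0.85)]
top magnifier [([0.4513, -0.4583, 0.0105], 0.98)]
top pliers [([0.6159, -0.4211, 0.0092], 0.56)]
scene case [([0.5743, -0.0443, 0.0413], 0.38)]
  rect ((280.42413330078125, 234.90472412109375), (145.07208251953125, 83.23612213134766), 40.15599822998047)
scene tray [([0.5734, -0.046, 0.0408], 0.76)]
  rect ((257.7803039550781, 213.969482421875), (50.78775405883789, 70.1490478515625), 51.17017364501953)
scene tray_tab [([0.577, -0.0426, 0.0427], 0.8), ([0.5856, 0.4474, 0.0383], 0.39)]
  rect ((257.70037841796875, 214.25973510742188), (50.99077606201172, 71.82595825195312), 52.352378845214844)
scene tray_edge [([0.5706, -0.0424, 0.0444], 0.79), ([0.4584, -0.456, 0.0096], 0.59)]
scene rider_face [([0.674, 0.0799, 0.0695], 0.65), ([0.528, 0.1637, 0.0175], 0.19)]
scene box_large [([0.4441, 0.4439, 0.0443], 0.74)]
scene box_small [([0.6231, -0.4113, 0.0099], 0.5)]
scene magnifier [([0.458, -0.4551, 0.011], 0.61)]
scene pliers [([0.6234, -0.4129, 0.0116], 0.68)]
```

Run:
```python
import cv2,numpy as np
t=cv2.imread('pics/top1.png');s=cv2.imread('pics/scene1.png')
a=cv2.resize(t[150:270,240:400],(800,600),interpolation=3); cv2.imwrite('pics/a.png',a)
b=cv2.resize(s[140:320,170:410],(800,600),interpolation=3); cv2.imwrite('pics/b.png',b)
```

```text
(no output)
```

View pics/a.png

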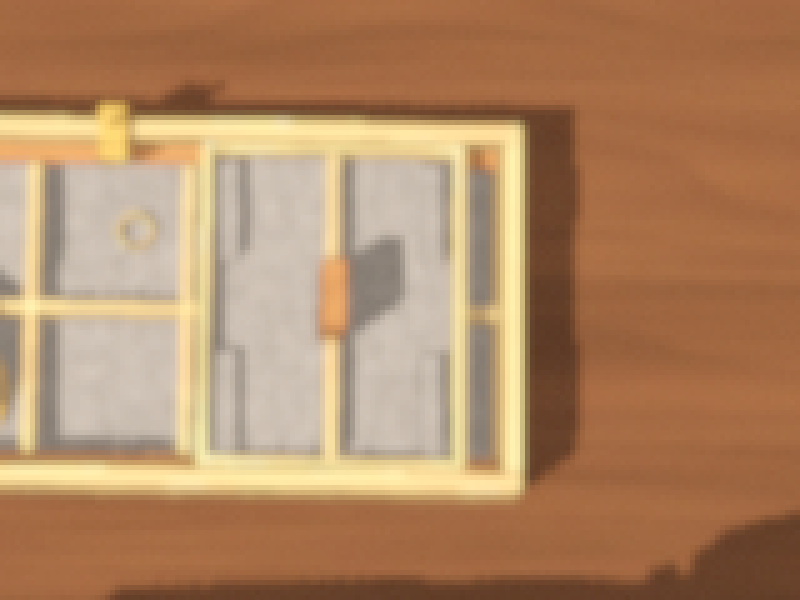

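View pics/b.png

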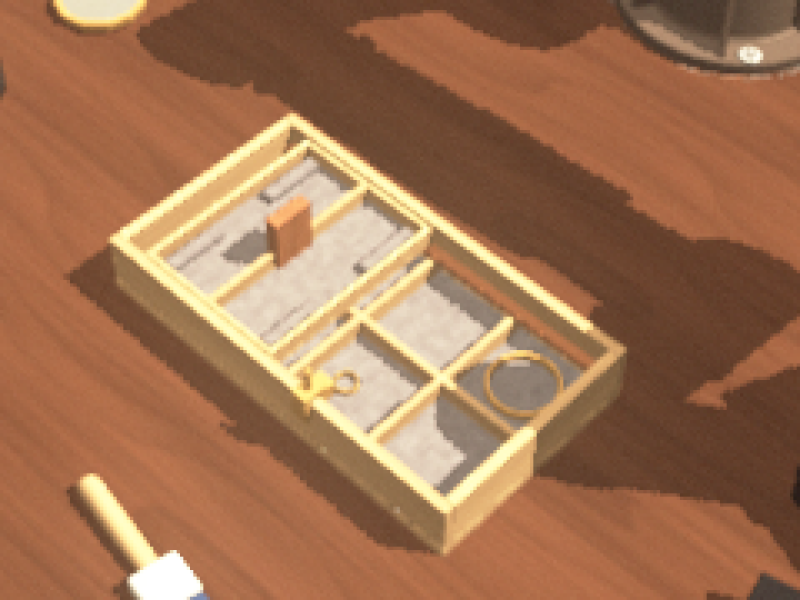

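The top crop shows the case nearly aligned with the world. The tray pull is at about (307,209) px, the marker at about (263,176), and the -y end rim corners at (345,174) and (345,249). The scene crop agrees: tab upright in the tray, marker ahead on the far wall.

Run:
```python
from h import *
s=ctrl.snapshot('top');c=ctrl.snapshot('scene')
hsv=cv2.cvtColor(s['pixels'],cv2.COLOR_BGR2HSV)
m=((hsv[...,2]>190)&(hsv[...,1]>60)&(hsv[...,0]>18)).astype(np.uint8)
m=cv2.morphologyEx(m,cv2.MORPH_OPEN,np.ones((2,2)))
n,l,st,_=cv2.connectedComponentsWithStats(m)
k=1+np.argmax(st[1:,4]);print(st[k])
p=np.argwhere(l==k)[:,::-1].astype(np.float32)
# outer edges: lower and upper rows per column
lo=[];up=[]
x0,x1=p[:,0].min(),p[:,0].max()
for x in range(int(x0)+5,int(x1)-4):
    q=p[p[:,0]==x,1]; lo.append(ray(s,(x,q.max()+.5),.06)[:2]);up.append(ray(s,(x,q.min()-.5),.06)[:2])
for e in(lo,up):
    f=cv2.fitLine(np.float32(e),cv2.DIST_HUBER,0,.001,.001).ravel();print(f,np.degrees(np.arctan2(-f[0]*np.sign(f[1]),abs(f[1]))))
print('ends',ray(s,(x0-.5,210),.06),ray(s,(x1+.5,210),.06))
uv=(307,209.4)
print('tab top',ray(s,uv,.095),'scene tab top px crop->',ray(c,(170+290*.3,140+204*.3),.095))
print('rider',ray(s,(263,172),.066),'scene pin?',ray(c,(170+318*.3,140+372*.3),.091))
# triangulate tab
P=[]
for q,u in((s,uv),(c,(170+290*.3,140+204*.3))):
    P.append(np.float64(q['intrinsics'])@np.c_[cv2.Rodrigues(np.float64(q['rvec']))[0],np.float64(q['tvec']).ravel()])
X=cv2.triangulatePoints(P[0],P[1],np.float64(uv),np.float64([170+290*.3,140+204*.3])).ravel();print('tri tab top',X[:3]/X[3])
```

```text
[ 211  172  135   78 3107]
[0.01971685 0.9998056  0.46129793 0.02195005] -1.1297653
[0.01706811 0.9998543  0.67547673 0.02231957] -0.9779781
ends [0.57157674 0.21899023 0.06      ] [ 0.57132248 -0.16384719  0.06      ]
tab top [ 0.56737582 -0.05291806  0.095     ] scene tab top px crop-> [ 0.56292435 -0.0499162   0.095     ]
rider [0.68050877 0.07058077 0.066     ] scene pin? [0.666584   0.08439835 0.091     ]
tri tab top [ 0.56543877 -0.05086017  0.09683553]
```

>>> carry_out --pt "0 0 2 20 -45 0 0" --pt "0 0 4 40 -90 0 0" --pt "0 0 6 60 -135 0 0" --pt "0 0 8 80 -180 -5 0" --pt "0 0 10 100 -225 -10 0" --pt "0 0 12 120 -270 -15 0" --pt "0 0 14 140 -315 -20 0" --pt "0 0 16 160 -360 -25 0" --pt "0 0 17 180 -405 -30 0" --pt "0 0 18 200 -450 -35 0" --pt "0 0 19 220 -495 -40 0" --pt "0 0 20 240 -540 -45 0" --pt "0 0 21 260 -585 -45 0" --pt "0 0 22 280 -630 -45 0" --pt "0 0 22.4 290 -655 -45 0" --pt "0 0 22.4 297 -670 -45 0" --pt "0 0 22.4 297 -670 -45 0" --pt "0 0 22.4 297 -670 -45 0"

```text
clock: 3.65
tool_pos: [0.5658, -0.0503, 0.1816]
orientation: [-180.0, 0.0, -91.1]
force: [-0.1, -0.0, -0.3]
opening: 0.0875
```

```bash
cat >> h.py <<'E'
from scipy.spatial.transform import Rotation as Ro
def wrist(name=None):
    o=ctrl.get_obs(); w=ctrl.snapshot('wrist')
    T=np.eye(4);T[:3,:3]=Ro.from_euler('xyz',o['orientation'],degrees=True).as_matrix();T[:3,3]=o['tool_pos']
    C=np.linalg.inv(T@np.float64(w['hand_eye'])); w['rvec']=cv2.Rodrigues(C[:3,:3])[0];w['tvec']=C[:3,3]
    if name: cv2.imwrite(f'pics/{name}.png',w['pixels'])
    return o,w
E
python3 - <<'E'
from h import *
import pickle
o,w=wrist('w1');print(o['clock'],o['tool_pos'],o['orientation'],o['force'],o['joint_pos'])
for l in ['tray_tab','rider_face']:
    print(l,[(q['centre'],q['confidence']) for q in ctrl.search_frame(w,l)[:2]])
pickle.dump({k:w[k] for k in('intrinsics','rvec','tvec')},open('w1.pkl','wb'))
E
```

```text
3.65 [ 0.56575872 -0.05029665  0.1815992 ] [-1.79998705e+02  8.30302813e-03 -9.10620568e+01] [-0.12747807 -0.01382121 -0.34951545] [ 1.46499971e+01  1.24920227e+01 -1.67533335e+01 -8.75871831e-03
 -6.07511488e+01  7.42922253e+01]
tray_tab [([0.582, -0.0474, 0.0412], 0.93)]
rider_face [([0.6662, 0.0684, 0.0688], 0.56)]
```

View pics/w1.png

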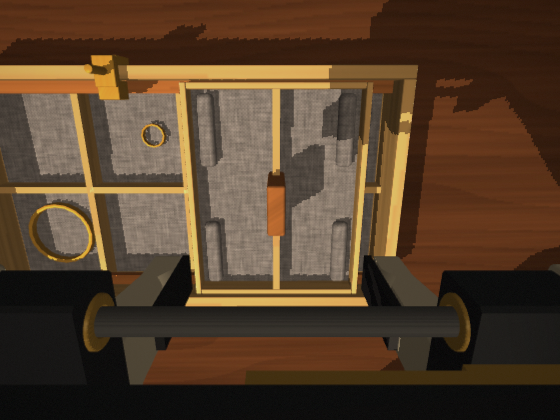

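The wrist view shows the tab at columns 268–285, rows 172–235, centred between the fingers in y. The marker is at (92–128, 56–100) with its pin at about (97,70).

Run:
```python
from h import *
import pickle
w=pickle.load(open('w1.pkl','rb'))
print(-cv2.Rodrigues(w['rvec'])[0].T@w['tvec'])
a=np.radians(-1.05);ey=np.array([-np.sin(a),np.cos(a),0]);ex=np.array([np.cos(a),np.sin(a),0])
c=np.array([.566,-.051,0])
for z in(.095,.058):print(z,np.round(proj(w,[c+sx*.02*ex+sy*.007*ey+[0,0,z] for sx in(-1,1) for sy in(-1,1)]),1).tolist())
print('tab top mid guess',ray(w,(276,208),.095),ray(w,(276.5,235),.095))
print('tray lead edge',ray(w,(183,86),.058),ray(w,(197,294),.058),'trail',ray(w,(367,86),.058),ray(w,(362,294),.058))
print('marker rear corner',ray(w,(129,98),.06),ray(w,(129,98),.07),'pin top',ray(w,(87,68),.091))
```

```text
[ 0.65099145 -0.05153589  0.34000057]
0.095 [[286.8, 241.2], [268.6, 241.2], [287.3, 191.0], [268.3, 191.0]]
0.058 [[285.6, 224.5], [269.5, 224.5], [286.0, 179.7], [269.3, 179.7]]
tab top mid guess [ 0.57291451 -0.0498058   0.095     ] [ 0.5511793  -0.04980004  0.095     ]
tray lead edge [0.66107379 0.02037409 0.058     ] [0.47788905 0.02595139 0.058     ] trail [ 0.65857582 -0.12144185  0.058     ] [ 0.47520905 -0.12855026  0.058     ]
marker rear corner [0.65302216 0.06251652 0.06      ] [0.65294963 0.05844323 0.07      ] pin top [0.67236222 0.07516875 0.091     ]
```

>>> carry_out --pt "0 0 0 4 0 -25 0" --pt "0 0 0 4 0 -50 0" --pt "0 0 0 4 0 -75 0" --pt "0 0 0 4 0 -95 0" --pt "0 0 0 4 0 -108 0" --pt "0 0 0 4 0 -116 0" --pt "0 0 0 4 0 -116 0" --pt "0 0 0 4 0 -116 0.6" --pt "0 0 0 4 0 -116 0.8" --pt "0 0 0 4 0 -116 1" --pt "0 0 0 4 0 -116 1" --pt "0 0 0 4 0 -116 1" --pt "0 0 0 4 0 -116 1" --pt "0 0 0 4 0 -116 1"

```text
clock: 5.55
tool_pos: [0.5699, -0.0509, 0.0655]
orientation: [180.0, 0.0, -91.1]
force: [-0.4, -0.7, 0.2]
opening: 0.0229
```

>>> carry_out --pt "0 0 0 0 0 0 1" --pt "0 0 0 0 0 0 1" --pt "0 0 0 0 0 0 1" --pt "0 0 0 0 0 0 1"

```text
clock: 6.05
tool_pos: [0.5699, -0.0509, 0.0655]
orientation: [180.0, 0.0, -91.1]
force: [-0.3, 0.7, 0.4]
opening: 0.0139
```

Run:
```python
from h import *
for i in range(3):
    o,w=wrist('w2');print(o['clock'],o['tool_pos'],o['force'],o['moment'],o['opening'])
```

```text
6.05 [ 0.56993039 -0.05089723  0.06554678] [-0.25689627  0.7211627   0.35978621] [ 0.20471089 -0.01355646  0.10123962] 0.0139013887567591
6.1 [ 0.56995186 -0.05088121  0.06554069] [-0.12969448  0.93243275 -0.53674208] [ 0.18576328 -0.00102456  0.06657884] 0.014146093061607815
6.15 [ 0.56995042 -0.05088453  0.06553104] [-0.22854942  0.91866358  0.06328167] [ 0.1924961  -0.00778885  0.02543225] 0.013559200418640867
```

>>> carry_out --pt "0 0 0 0 2 0 1" --pt "0 0 0 0.1 5 0 1" --pt "0 0 0 0.1 8 0 1" --pt "0 0 0 0.2 11 0 1" --pt "0 0 0 0.2 14 0 1" --pt "0 0 0 0.3 17 0 1" --pt "0 0 0 0.4 20 0 1" --pt "0 0 0 0.4 23 0 1" --pt "0 0 0 0.5 26 0 1" --pt "0 0 0 0.5 29 0 1"

```text
clock: 7.45
tool_pos: [0.5705, -0.0217, 0.0656]
orientation: [-180.0, -0.0, -91.1]
force: [0.4, -0.5, -1.9]
opening: 0.0135
```

>>> carry_out --pt "0 0 0 0 2 0 1" --pt "0 0 0 0.1 4 0 1" --pt "0 0 0 0.1 6 0 1" --pt "0 0 0 0.1 8 0 1"

```text
clock: 7.95
tool_pos: [0.5706, -0.0138, 0.0656]
orientation: [-180.0, 0.0, -91.1]
force: [1.1, -1.6, -2.0]
opening: 0.014
```

>>> carry_out --pt "0 0 0 0 1.5 0 1" --pt "0 0 0 0.1 3 0 1" --pt "0 0 0 0.1 4.5 0 1" --pt "0 0 0 0.1 6 0 1"

```text
clock: 8.45
tool_pos: [0.5707, -0.0078, 0.0655]
orientation: [-180.0, 0.0, -91.1]
force: [1.3, -1.0, -2.5]
opening: 0.0141
```

>>> carry_out --pt "0 0 0 0 1.5 0 1" --pt "0 0 0 0.1 3 0 1" --pt "0 0 0 0.1 4.5 0 1" --pt "0 0 0 0.1 6 0 1"

```text
clock: 8.95
tool_pos: [0.5708, -0.0018, 0.0656]
orientation: [-180.0, 0.0, -91.1]
force: [2.3, -1.7, -3.9]
opening: 0.0137
```

>>> carry_out --pt "0 0 0 0.1 1.5 -0.1 1" --pt "0 0 0 0.2 3 -0.2 1" --pt "0 0 0 0.3 4.5 -0.2 1" --pt "0 0 0 0.4 6 -0.2 1"

```text
clock: 9.45
tool_pos: [0.5709, 0.0041, 0.0655]
orientation: [180.0, -0.0, -91.1]
force: [-2.2, -2.0, 1.9]
opening: 0.014
```

>>> carry_out --pt "0 0 0 0 1.5 0 1" --pt "0 0 0 0 3 0.1 1" --pt "0 0 0 0 4.5 0.1 1" --pt "0 0 0 0 6 0.1 1"

```text
clock: 9.95
tool_pos: [0.5711, 0.0102, 0.0655]
orientation: [180.0, -0.0, -91.1]
force: [-2.2, -1.2, 3.0]
opening: 0.0136
```

>>> carry_out --pt "0 0 0 0 1.5 0.1 1" --pt "0 0 0 0 3 0.1 1" --pt "0 0 0 0 4.5 0.1 1" --pt "0 0 0 0 6 0.1 1"

```text
clock: 10.45
tool_pos: [0.5711, 0.0162, 0.0655]
orientation: [180.0, -0.0, -91.1]
force: [-2.0, -1.5, 2.9]
opening: 0.0138
```

>>> carry_out --pt "0 0 0 0 1.5 0 1" --pt "0 0 0 0 3 0 1" --pt "0 0 0 0 4.5 0 1" --pt "0 0 0 0.1 6 0 1"

```text
clock: 10.95
tool_pos: [0.5712, 0.0222, 0.0655]
orientation: [180.0, -0.0, -91.1]
force: [-0.9, -1.3, -0.1]
opening: 0.0138
```

>>> carry_out --pt "0 0 0 0 1.5 0 1" --pt "0 0 0 0 3 0 1" --pt "0 0 0 0.1 4.5 0 1" --pt "0 0 0 0.1 6 0 1"

```text
clock: 11.45
tool_pos: [0.5714, 0.0282, 0.0655]
orientation: [-180.0, 0.0, -91.1]
force: [-0.8, -0.6, 0.4]
opening: 0.0138
```

>>> carry_out --pt "0 0 0 0 1.5 0 1" --pt "0 0 0 0 3 0 1" --pt "0 0 0 0.1 4.5 0 1" --pt "0 0 0 0.1 6 0 1"

```text
clock: 11.95
tool_pos: [0.5715, 0.0342, 0.0655]
orientation: [180.0, -0.0, -91.1]
force: [-1.0, -1.1, -0.7]
opening: 0.014
```

Run:
```python
from h import *
o,w=wrist('w3');s=ctrl.snapshot('top');print(o['clock'],o['tool_pos'],o['force'],o['moment'])
print([(q['centre'],q['confidence']) for q in ctrl.search_frame(w,'rider_face')[:2]])
a=cv2.resize(s['pixels'][150:270,200:360],(800,600),interpolation=3)
cv2.imwrite('pics/c.png',np.hstack([cv2.resize(a,(400,300)),cv2.resize(w['pixels'],(400,300))]))
```

```text
11.95 [0.5714523  0.03418392 0.06552849] [-1.01088195 -1.09099538 -0.69083324] [-0.73487105 -0.03871571  0.04706303]
[([0.6672, 0.1106, 0.0671], 0.97)]
```

View pics/c.png

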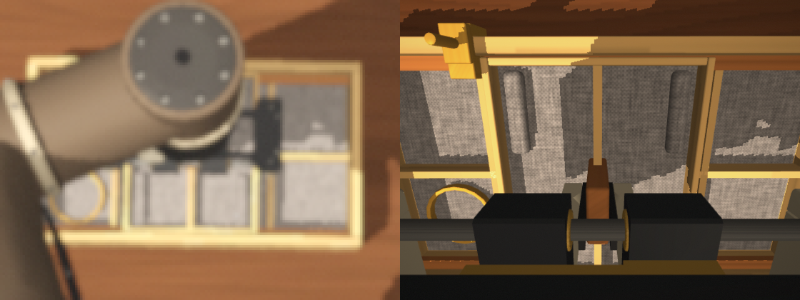

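The pull is held with the tray following, and the marker (right half, (440–482, 25–78)) rides against the tray's edge. I'll continue.

>>> carry_out --pt "0 0 0 0 1.5 0 1" --pt "0 0 0 0 3 0 1" --pt "0 0 0 0.1 4.5 0 1" --pt "0 0 0 0.1 6 0 1"

```text
clock: 12.6
tool_pos: [0.5715, 0.0401, 0.0655]
orientation: [180.0, -0.0, -91.1]
force: [0.6, -1.5, -0.5]
opening: 0.014
```

>>> carry_out --pt "0 0 0 0 1.5 0 1" --pt "0 0 0 0.1 3 0 1" --pt "0 0 0 0.1 4.5 0 1" --pt "0 0 0 0.1 6 0 1"

```text
clock: 13.1
tool_pos: [0.5716, 0.0462, 0.0655]
orientation: [-180.0, 0.0, -91.1]
force: [0.0, -1.4, -0.8]
opening: 0.0138
```

>>> carry_out --pt "0 0 0 0 1.5 0 1" --pt "0 0 0 0.1 3 0 1" --pt "0 0 0 0.1 4.5 0 1" --pt "0 0 0 0.1 6 0 1"

```text
clock: 13.6
tool_pos: [0.5718, 0.0522, 0.0655]
orientation: [-180.0, 0.0, -91.1]
force: [0.2, -1.7, -2.8]
opening: 0.014
```

>>> carry_out --pt "0 0 0 0 1.5 0 1" --pt "0 0 0 0.1 3 0 1" --pt "0 0 0 0.1 4.5 0 1" --pt "0 0 0 0.1 6 0 1"

```text
clock: 14.1
tool_pos: [0.5719, 0.0582, 0.0655]
orientation: [-180.0, 0.0, -91.1]
force: [1.1, -1.4, -2.9]
opening: 0.014
```

>>> carry_out --pt "0 0 0 0 1.5 0 1" --pt "0 0 0 0.1 3 0 1" --pt "0 0 0 0.1 4.5 0 1" --pt "0 0 0 0.1 6 0 1"

```text
clock: 14.6
tool_pos: [0.572, 0.0642, 0.0655]
orientation: [-180.0, 0.0, -91.1]
force: [1.4, -1.4, -2.7]
opening: 0.0138
```

>>> carry_out --pt "0 0 0 0 1.5 0 1" --pt "0 0 0 0.1 3 0 1" --pt "0 0 0 0.1 4.5 0 1" --pt "0 0 0 0.2 6 0 1"

```text
clock: 15.1
tool_pos: [0.5721, 0.0702, 0.0655]
orientation: [180.0, -0.0, -91.1]
force: [0.4, -1.9, -2.5]
opening: 0.0138
```

>>> carry_out --pt "0 0 0 0 1.5 0 1" --pt "0 0 0 0.1 3 0 1" --pt "0 0 0 0.1 4.5 0 1" --pt "0 0 0 0.1 6 0 1"

```text
clock: 15.6
tool_pos: [0.5721, 0.0754, 0.0655]
orientation: [180.0, -0.1, -91.1]
force: [3.9, -7.4, -3.0]
opening: 0.0136
```

Drag jumped from about 1.5 to 7.4 N, so the bind has begun. I'll push a little further to confirm the slope.

>>> carry_out --pt "0 0 0 0 0.7 0 1" --pt "0 0 0 0 1.4 0 1" --pt "0 0 0 0 2 0 1" --pt "0 0 0 0 2 0 1"

```text
clock: 16.1
tool_pos: [0.5722, 0.0769, 0.0655]
orientation: [180.0, -0.1, -91.1]
force: [3.8, -8.2, -2.0]
opening: 0.0136
```

>>> carry_out --pt "0 0 0 0 0.5 0 1" --pt "0 0 0 0 1 0 1" --pt "0 0 0 0 1.5 0 1" --pt "0 0 0 0 1.5 0 1"

```text
clock: 16.6
tool_pos: [0.5722, 0.0781, 0.0655]
orientation: [180.0, -0.1, -91.1]
force: [3.6, -9.8, -3.1]
opening: 0.0138
```

Run:
```python
from h import *
o,w=wrist('w4');print(o['clock'],o['tool_pos'],o['force'])
print([(q['centre'],q['confidence']) for q in ctrl.search_frame(w,'rider_face')[:2]])
```

```text
16.6 [0.57219676 0.0780671  0.06554213] [ 3.61271035 -9.82048047 -3.090681  ]
[([0.6673, 0.1572, 0.0679], 0.67)]
```

>>> carry_out --pt "0 0 0 0 -1.5 0 1" --pt "0 0 0 0 -3.5 0 1" --pt "0 0 0 -0.1 -5.5 0 1" --pt "0 0 0 -0.1 -7.5 0 1" --pt "0 0 0 -0.1 -9.5 0 1" --pt "0 0 0 -0.2 -11.5 0 1" --pt "0 0 0 -0.2 -13.5 0 1" --pt "0 0 0 -0.2 -15.5 0 1" --pt "0 0 0 -0.3 -16.5 0 1" --pt "0 0 0 -0.3 -16.5 0 1"

```text
clock: 17.95
tool_pos: [0.5719, 0.0629, 0.0655]
orientation: [180.0, -0.0, -91.1]
force: [0.4, 0.2, -2.7]
opening: 0.014
```

Run:
```python
from h import *
o,w=wrist('w5');print(o['clock'],o['tool_pos'],o['force'])
print([(q['centre'],q['confidence']) for q in ctrl.search_frame(w,'rider_face')[:2]])
```

```text
17.95 [0.5719433  0.06287168 0.06553451] [ 0.40606142  0.18316577 -2.7267867 ]
[([0.6683, 0.1536, 0.0679], 0.77)]
```

View pics/w5.png

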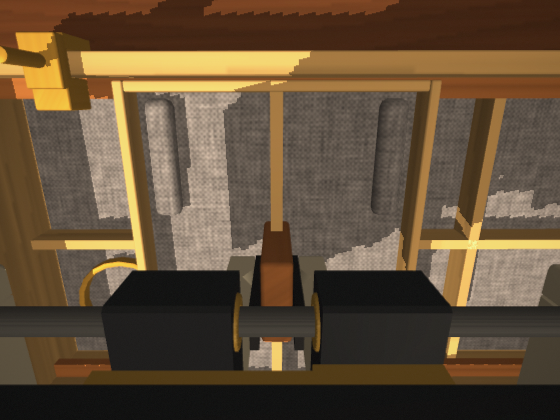

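The wrist view shows a clear gap between the tray's leading edge (about (118,85)) and the marker's tongue (about (88,100)). Measured backing is 15.2 mm. Now I release.

>>> carry_out --pt "0 0 0 0 0 0 0.8" --pt "0 0 0 0 0 0 0.6" --pt "0 0 0 0 0 0 0.5" --pt "0 0 0 0 0 0 0.5" --pt "0 0 0 0 0 0 0.5" --pt "0 0 0 0 0 0 0.5" --pt "0 0 0 0 0 0 0.5" --pt "0 0 0 0 0 0 0.5"

```text
clock: 19.05
tool_pos: [0.5719, 0.0631, 0.0656]
orientation: [-180.0, 0.0, -91.1]
force: [0.1, 0.1, 0.5]
opening: 0.0438
```

>>> carry_out --pt "0 0 0 0 0 8 0.5" --pt "0 0 0 0 0 20 0.5" --pt "0 0 0 0 0 40 0.5" --pt "0 0 0 0 0 60 0.5" --pt "0 0 0 0 0 85 0.5" --pt "0 0 0 0 0 110 0.5" --pt "0 0 0 0 0 130 0.5" --pt "0 0 0 0 0 140 0.5" --pt "0 0 0 0 0 140 0.5" --pt "0 0 0 0 0 140 0.5"

```text
clock: 20.3
tool_pos: [0.5714, 0.063, 0.2048]
orientation: [179.9, -0.0, -91.1]
force: [-0.9, 0.2, 0.1]
opening: 0.0437
```

Run:
```python
from h import *
o,w=wrist('w6');print(o['clock'],o['tool_pos'],o['force'])
print([(q['centre'],q['confidence']) for q in ctrl.search_frame(w,'rider_face')[:2]])
import pickle;pickle.dump({k:w[k] for k in('intrinsics','rvec','tvec')},open('w6.pkl','wb'))
```

```text
20.3 [0.5714341  0.06297191 0.20478442] [-0.91649221  0.20192132  0.13437156]
[([0.6652, 0.1555, 0.0693], 0.97), ([0.5252, 0.1828, 0.0191], 0.5)]
```

View pics/w6.png

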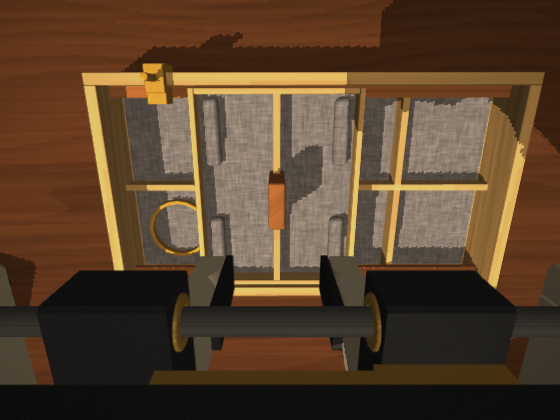

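The tray is free, with its leading edge at about (189,92). The marker's trailing face is at about (171,100), and the tab stands between the opened fingers, well below them.

Run:
```python
from h import *
import pickle
w=pickle.load(open('w6.pkl','rb'))
print(ray(w,(189,92),.058),ray(w,(171,100),.055),ray(w,(171,100),.06))
ctrl.close_job()
```

```text
[0.66261177 0.13487294 0.058     ] [0.65650938 0.15155834 0.055     ] [0.65651513 0.15010083 0.06      ]
the job is handed in; nothing more can be done
```

I slid the tray by its pull with its edge pushing the marker, until it clearly bound, then backed it off about 15 mm and let go. The job is handed in, at 20.3 s of the 48 s allowed.

- **Binding:** the drag stayed between about 0.6 and 2 N until the pull reached y ≈ 0.070 m. It then rose to 7.4, 8.2 and 9.8 N over the next 8 mm. I stopped there, well below the 18 N limit.
- **Backing off:** the arm measured 15.2 mm of travel back. The last picture gives a gap of 15–17 mm between tray edge and marker.
- **Release:** the fingers opened cleanly and the arm rose clear to 0.205 m, reading under 1 N.
- **Disagreements:**
  - The network put the marker at y = 0.154 to 0.157 m in the pictures before and after backing off, which is within its error. I take that as the marker having stayed put.
  - Side and vertical forces of 2–4 N came up during the slide from small misalignment. I steered some of them out.
- **Not checked:** I did not re-check the loose items on the bench at the end. The arm's path kept clear of them.

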